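# Clamp a lampholder in the cam fixture

### The arm

A 7-joint arm with a two-finger parallel gripper is mounted at the origin on the work surface. World frame = base frame: x ahead of the robot, y to its left, z up, the work surface at z = 0. Lengths are in m, angles in rad, forces in N, time in s.
With the tool pointing down it reaches from about 0.425 to 0.925 m from the base axis. Payload 6.8 kg.
Tool frame: the origin (TCP) lies at the very end of the fingers, on their centre line; the grasp point (between the pads) lies 19 mm behind it; z points along the fingers, y is the line along which they close (so a half turn about z gives the same grasp; the last joint's range is limited). The gripper opens to 85 mm and grips with 20 to 120 N. Pads are 22 mm wide; open, the fingers measure 114 mm over their backs; the gripper's body (76 mm by 85 mm) begins 54 mm behind the grasp point. The pads swing forward as they close: fully open they stand 13 mm farther back than shut.
Start: joints at [-1.234, 0.477, 0.022, 1.555, -0.011, 1.109, -0.083], TCP at [0.29, 0.609, 0.231] pointing down, gripper open.
Joint ranges: [-2.96, 2.96], [-0.34, 2.1], [-1.41, 1.46], [0.24, 2.44], [-1.37, 4.51], [0.17, 1.92], [-2.96, 2.96]. Speed limits (rad/s): [2.39, 2.39, 3.14, 3.14, 3.14, 3.14, 3.14].

### API

Orientations are given as a unit quaternion [w, x, y, z].
In Python, from station import monitor, eyes, bot gives the robot as it stands.
- The arm moves only by the shell command python3 -m creep FILE [FORCE], which reads ROWS from the file FILE. ROWS is a JSON list that holds a single list of rows (three levels of brackets), with 1 to 20 rows, each of 5 numbers: dx, dy, dz in m, then a turn about the tool's z in rad, then the opening from 0.0 (shut) to 1.0 (fully open); each row shifts and turns the commanded pose from where the row before left it, along the tool's axes as they then stand; what a row does not reach is not made up. A row lasts 1/10 s, in which the tool goes at most 0.05 m and 0.15 rad, less where a joint would pass 70% of its speed; a pose out of reach is approached as far as the arm can. The fingers move at their own pace and stop on an object; FORCE is the grip in N (left out, the last holds). Time passes only in rows, so rows that do not move let the fingers close. It prints the time, the measured TCP pose, the force, the opening and the grip force at its end. Input that does not fit is refused with a message, and nothing moves.
- monitor.get_obs(): the state, without advancing time (a new reading comes with each control period).
- eyes.read_camera(name): name is "scene" or "top" or "wrist"; returns the picture (420x560x3 uint8, blue, green, red); there is no depth.
- eyes.camera_info(name): a dict with "vertical_fov" (degrees; the focal length in pixels is half the picture's height over the tangent of half this angle, whatever the lens; pixels are square), "cx", "cy" (the principal point, pixels), "view" (4x4, takes a point from world to camera coordinates); the wrist camera has in their place "hand_eye" (4x4, takes a point from camera to tool coordinates, whose origin is the TCP and whose axes are the flange's). Camera axes: x right, y up, looking along -z (the intrinsics and any distortion apply to the point x, -y, -z); pixel columns grow to the right and rows downward; lengths in m; the calibration is good to about 2 mm. A picture is of the moment at which its call begins: read the wrist's pose just before it. camera_info takes no time and is no camera call.
- bot.hand_in(): hands the job in; it is judged then, once.
The state is a dict: "t": time; "q": joint angles; "joint_vel": joint speeds; "joint_torque": joint torques, N m; "eef_pos": TCP position; "tool_rot": TCP orientation; "contact_force": force on the tool from outside, world axes, zero at the start; "torque": the same for the moment, N m; "gripper_width": opening from 0.0 (shut) to 1.0 (fully open); "grasp_force": force on a finger pad.
Only numpy, scipy, OpenCV 4.12 (cv2) and the standard library are available. Lean on these libraries where they do the work, as an engineer would, in place of code of your own. Each camera call takes 0.05 s, during which the arm holds its last target. There are 200 camera calls.

### The job

Stand the black lampholder upright in the nest of the green cam fixture, then turn the crank counter-clockwise by its red knob until the follower rests in the cam's flat dwell, so that the lampholder stays clamped when you let go. Do not crank on into the press lobe behind the dwell, do not force the crank or the jaws, and leave the spotlight, the tin and the screwdriver where they are.

Things in the scene. Friction and masses are not known exactly. Their poses are not given: they have to be found in the camera images.
- lampholder: Loose black plastic lampholder, an upright cylinder 38 mm in diameter and 70 mm tall with a brass collar (31 mm diameter, 13 mm tall) on top, 83 mm in all, about 0.18 kg. Origin at the centre of its foot, z up along it. Starts standing on the table.
- fixture: Green cam fixture, fixed: base plate 130 (x) x 300 (y) x 12 mm, origin under its centre. The follower pushes along its own +y; in this order: cam and crank (y -85 mm), follower's jaw (face at y +10 when back), nest (+32), sprung anvil (face +54), spring block (to +116, 54 mm tall). Jaw and anvil are 40 mm wide, tops 46 mm above the table; the follower's bar reaches 53 mm.
- nest (a point): Centre of the nest's floor (top of the base plate, 12 mm above the table); the lampholder's foot goes here. Open from above; jaw and anvil stand 44 mm apart in the fixture's y, two aluminium side rails (tops 34 mm above the table) 45 mm apart in its x. Above the rails the fingers are free in the fixture's x.
- pivot (a point): Point on the vertical axis of cam and crank, at the height of the middle of the red knob (96 mm above the table).
- handle (a point): Centre of the red knob, 96 mm above the table: an upright sleeve 20 mm in diameter, 45 mm tall (74 to 119 mm above the table) that spins freely on its pin, so it can be held with a fixed gripper orientation. It runs on a circle of 60 mm radius about the pivot, counter-clockwise seen from above. The crank arm below it reaches up to 70 mm.
- crank: Dark crank with its knob; origin on the cam axis at table height, x along the arm to the knob. Its bearing must not be strained: at most 80 N from the fingers, in which each finger's squeeze counts, so hold the knob with 15 to 20 N. In the dwell the crank stays where it is left; on the flank before it the springs drive it back.
- follower (a joint): Jaw travel towards the anvil, m: 0 on the base circle, 0.011 to 0.012 in the dwell, more only on the press lobe (to 0.0195). The cam's setting on its shaft varies: from the start the crank turns nearly free for 0.3 to 1.3 rad, climbs a flank for 0.8 rad (load along the circle at the knob up to 7 to 11 N), runs the dwell (under 2 N) for 0.38 rad, then the load rises steeply again on the lobe.
- anvil: Sprung steel jaw facing the follower's jaw; gives way in +y of the fixture, 1.7 N/mm with 5 N preload; origin coincides with the fixture's when the jaw is forward.
- spotlight: Bystander: silver reflector lamp with a brass cap standing on its face, 80 mm in diameter, 105 mm tall; origin under its centre.
- tin: Bystander: closed round tin, 64 mm in diameter, 60 mm tall; origin under its centre.
- screwdriver: Bystander: screwdriver with a yellow handle lying beyond the fixture.
Not all that is in view belongs to the job. Of the things like the lampholder, leave any that is pink, purple or turquoise; of the rest the larger one is meant.

How it is judged:
On the way, in this order (a step that is already met when the one before it is completed fails the run):
1. the lampholder stands upright on the nest's floor, let go, with the follower still back (horizontal distance between lampholder and nest below 0.008 m and z of lampholder in the frame of nest below 0.004 m and angle between lampholder's own z axis and vertical below 0.1 rad and contact force between the fingers and lampholder below 0.1 N and value of joint follower below 0.003 m), for 0.2 s.
2. the follower has been cranked to the dwell (value of joint follower between 0.0105 and 0.013 m and contact force between anvil and lampholder above 4 N), for 0.2 s.
At the end, for the whole second after the job is handed in: The follower rests in the dwell (travel 10.5 to 13 mm) with the crank at rest, and the lampholder stands upright (within 0.1 rad) on the nest's floor (foot within 5 mm of it, within 20 mm of the nest's centre), pressed against the anvil with more than 4 N (all of step 2 and horizontal distance between lampholder and nest below 0.02 m and z of lampholder in the frame of nest below 0.005 m and angle between lampholder's own z axis and vertical below 0.1 rad and linear speed of lampholder below 0.01 m/s and angular speed of crank below 0.05 rad/s); the robot touches nothing.
It fails at once if the cam is cranked onto the press lobe (follower beyond 14 mm) (value of joint follower above 0.014 m).
It fails at once if the crank is forced (more than 80 N between fingers and crank) (contact force between the fingers and crank above 80 N).
It fails at once if the robot forces the jaws or the fixture (more than 25 N) (contact force between the arm and anvil above 25 N or contact force between the fingers and fixture above 25 N).
It fails at once if the spotlight, the tin or the screwdriver is moved (20 mm) or tipped (distance of any of spotlight, tin, screwdriver from where it was at the start of the episode above 0.02 m or angle between any of spotlight, tin's own z axis and vertical above 0.3 rad).
It also fails if it takes over 72 s, if anything falls off the work surface, if the arm or the gripper's body presses on something with over 40 N, if the wrist force passes 120 N, or if a joint passes its speed limit or range.

## Working session

There is one attempt and no reset: what is moved stays moved. The work goes in short steps, Python scripts to look and compute and a shell command to move; the robot and the scene stay as the last step left them, time stands still between calls to the robot, and variables do not carry over. Pictures are saved under pics/ and viewed, at most 12 in all, crops included, and the job is handed in when it is done.

```bash
ls; mkdir -p pics
python3 - <<'E'
from station import monitor, eyes, bot
import cv2
o=monitor.get_obs(); print(o)
for n in ("scene","top","wrist"):
    print(n,eyes.camera_info(n))
for n in ("scene","top"):
    cv2.imwrite(f"pics/{n}0.png",eyes.read_camera(n))
E
```

```text
pics
{'t': 0.0, 'q': array([-1.23413839,  0.47780015,  0.02235971,  1.55645301, -0.01147336,
        1.10930844, -0.08311361]), 'joint_vel': array([ 0.00072814, -0.0016797 , -0.00070558,  0.00072683,  0.00051434,
        0.00129751, -0.00020977]), 'joint_torque': array([-2.31054255e-04, -5.96462059e+01,  1.60763819e+00, -2.81191528e+01,
        1.24164834e-02,  9.31455928e-03, -1.01692713e-06]), 'eef_pos': array([0.29018754, 0.60877986, 0.23032543]), 'tool_rot': array([-1.19203765e-04,  2.20549511e-01,  9.75375346e-01, -9.12516895e-04]), 'contact_force': array([-0.36996632, -0.13724825,  0.53784002]), 'torque': array([0.02798378, 0.01379642, 0.0183358 ]), 'grasp_force': 0.0, 'gripper_width': 1.0005831567634962}
scene {'vertical_fov': 44.91981255228271, 'cx': 271.1511249149544, 'cy': 209.00522705630644, 'view': array([[ 0.77035836,  0.63740179, -0.01633861, -0.40933717],
       [-0.40362547,  0.50733483,  0.76137891,  0.19457957],
       [ 0.49359343, -0.57993993,  0.64810123, -1.61099844],
       [ 0.        ,  0.        ,  0.        ,  1.        ]])}
top {'vertical_fov': 45.10501738
[... 155 characters left out ...]
      [ 9.79225053e-01,  5.59385480e-03,  2.02699297e-01,
        -5.78200662e-01],
       [-2.02705200e-01,  5.03290537e-04,  9.79239679e-01,
        -1.26797710e+00],
       [ 0.00000000e+00,  0.00000000e+00,  0.00000000e+00,
         1.00000000e+00]])}
wrist {'vertical_fov': 67.9760629824334, 'cx': 275.5864305802123, 'cy': 211.0628687324058, 'hand_eye': array([[-6.50073985e-04,  9.45815642e-01,  3.24703477e-01,
         8.34244952e-02],
       [ 9.99999786e-01,  6.39588402e-04,  1.39022628e-04,
         2.23290875e-04],
       [-7.61868019e-05,  3.24703498e-01, -9.45815855e-01,
        -1.42475800e-01],
       [ 0.00000000e+00,  0.00000000e+00,  0.00000000e+00,
         1.00000000e+00]])}
```

View pics/top0.png

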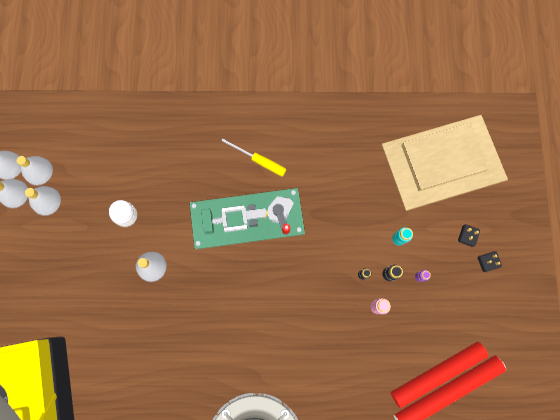

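View pics/scene0.png

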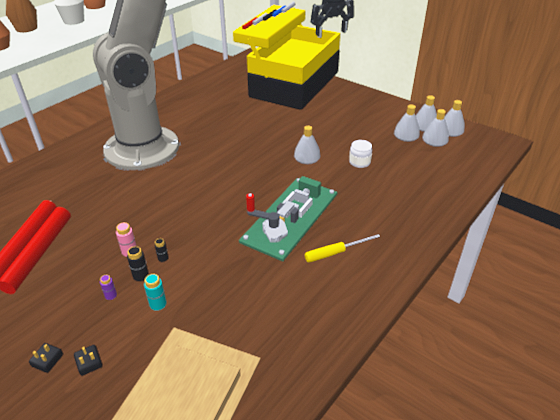

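Candidates (top view):
- larger black lampholder (394,272), scene (137,263)
- small black one (365,273)
- turquoise (403,236)
- purple (424,276)
- pink (381,306)
- black plugs (469,235) and (489,261)

The target is the larger black one at (394,272). The fixture is at (247,218), with the red knob at (286,229) and the crank axis at about (280,209).

```bash
cat > h.py <<'E'
import numpy as np, cv2
from station import monitor, eyes, bot
from scipy.spatial.transform import Rotation as R
def cam(n):
    i=eyes.camera_info(n); f=210/np.tan(np.radians(i["vertical_fov"]/2))
    if "view" in i: T=np.linalg.inv(i["view"])
    else:
        o=monitor.get_obs(); q=o["tool_rot"]; W=np.eye(4); W[:3,:3]=R.from_quat([q[1],q[2],q[3],q[0]]).as_matrix(); W[:3,3]=o["eef_pos"]; T=W@i["hand_eye"]
    return f,i["cx"],i["cy"],T
def ray(c,u,v):
    f,cx,cy,T=c; return T[:3,3], T[:3,:3]@np.array([(u-cx)/f,-(v-cy)/f,-1])
def plane(c,u,v,z):
    p,d=ray(c,u,v); return p+d*(z-p[2])/d[2]
def proj(c,P):
    f,cx,cy,T=c; x=np.linalg.inv(T)@np.append(P,1); return np.array([cx-f*x[0]/x[2],cy+f*x[1]/x[2]])
def two(c1,p1,c2,p2):
    a,d=ray(c1,*p1); b,e=ray(c2,*p2); s=np.linalg.lstsq(np.c_[d,-e],b-a,rcond=None)[0]
    return (a+d*s[0]+b+e*s[1])/2, np.linalg.norm(a+d*s[0]-b-e*s[1])
def mask(im,lo,hi,box=None):
    m=cv2.inRange(cv2.cvtColor(im,cv2.COLOR_BGR2HSV),lo,hi)
    if box: k=np.zeros_like(m); x0,y0,x1,y1=box; k[y0:y1,x0:x1]=255; m&=k
    return m
def blobs(m,amin=15):
    n,l,s,c=cv2.connectedComponentsWithStats(m); return [(tuple(c[i].round(1)),tuple(s[i].tolist())) for i in range(1,n) if s[i,4]>=amin]
E
python3 - <<'E'
from h import *
t=cv2.imread("pics/top0.png"); s=cv2.imread("pics/scene0.png"); ct,cs=cam("top"),cam("scene")
print("red",blobs(mask(t,(0,150,100),(8,255,255),(180,180,310,260))),blobs(mask(s,(0,150,100),(8,255,255),(230,180,280,240))))
g=mask(t,(60,60,40),(95,255,255),(180,180,310,260)); 
cn=np.vstack(cv2.findContours(g,0,1)[0]); r=cv2.minAreaRect(cn); b=cv2.boxPoints(r)
print("box",b)
w=np.array([plane(ct,u,v,.012) for u,v in b]); print(w, w.mean(0))
print("brass",blobs(mask(t,(18,80,100),(32,255,255),(340,220,440,320)),5),blobs(mask(s,(18,80,100),(32,255,255),(110,220,180,320)),5))
k=mask(t,(0,0,0),(180,255,60),(340,220,440,320)); print("black",blobs(k))
a=np.hstack([cv2.resize(t[180:320,340:440],None,fx=3.5,fy=3.5,interpolation=2),cv2.resize(t[180:260,180:310],(430,490),interpolation=2)[:, :]])
cv2.imwrite("pics/crop1.png",a)
E
```

```text
red [((np.float64(285.7), np.float64(228.9)), (282, 224, 8, 10, 50))] [((np.float64(250.0), np.float64(202.5)), (246, 193, 9, 19, 141))]
box [[188.06055 202.30246]
 [297.9336  187.36826]
 [304.23065 233.69681]
 [194.3576  248.63101]]
[[ 0.61587659  0.18749851  0.012     ]
 [ 0.65970413 -0.11281967  0.012     ]
 [ 0.53085391 -0.12907981  0.012     ]
 [ 0.48866631  0.16573678  0.012     ]] [0.57377523 0.02783395 0.012     ]
brass [((np.float64(410.1), np.float64(230.5)), (406, 227, 7, 9, 11)), ((np.float64(402.4), np.float64(234.7)), (400, 228, 8, 12, 25)), ((np.float64(395.6), np.float64(271.6)), (390, 265, 13, 14, 78)), ((np.float64(365.9), np.float64(272.9)), (362, 268, 9, 10, 42)), ((np.float64(429.4), np.float64(274.0)), (428, 271, 3, 7, 7)), ((np.float64(422.5), np.float64(275.5)), (422, 273, 3, 6, 6)), ((np.float64(380.0), np.float64(307.4)), (378, 301, 8, 11, 19)), ((np.float64(389.1), np.float64(304.6)), (388, 302, 3, 7, 8))] [((np.float64(123.2), np.float64(230.4)), (116, 225, 14, 9, 49)), ((np.float64(159.4), np.float64(243.0)), (155, 238, 10, 10, 53)), ((np.float64(135.0), np.float64(254.3)), (128, 246, 14, 14, 99)), ((np.float64(151.6), np.float64(282.7)), (144, 274, 15, 14, 77))]
black [((np.float64(386.5), np.float64(274.3)), (383, 268, 12, 13, 54)), ((np.float64(360.1), np.float64(274.9)), (358, 271, 6, 8, 19))]
```

View pics/crop1.png

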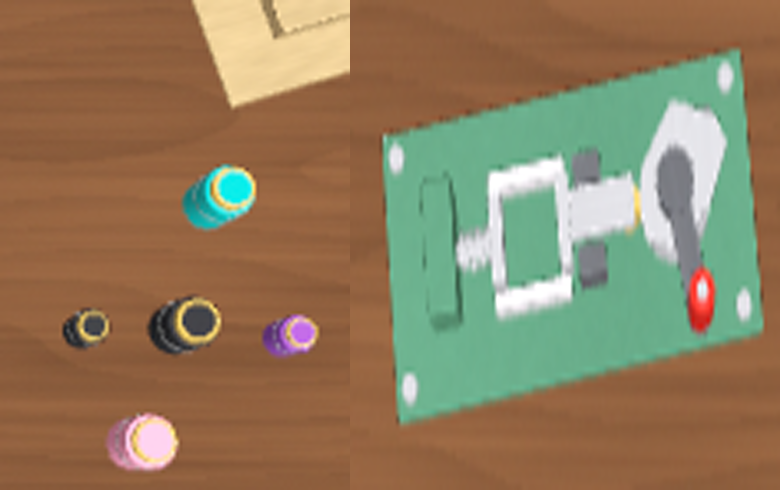

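The left crop confirms the target: the larger black holder, next to a smaller black one to its left in the picture. The right crop shows the nest frame, with the crank pivot above and to the right of it and the red knob at lower right.

Run:
```python
from h import *
ct,cs=cam("top"),cam("scene")
print("lamp",plane(ct,396,271.5,.083),plane(cs,135,253,.083),two(ct,(396,271.5),cs,(135,253)))
print("small",plane(ct,366,272.5,.055)," purple",plane(ct,425,275,.06),"pink",plane(ct,383,306,.083),"teal",plane(ct,405.5,234.5,.083))
print("knob",two(ct,(285.7,228.9),cs,(250,202.5)),plane(ct,285.7,228.4,.119),plane(cs,250,202.5,.096))
print("spot",plane(ct,152,267,.05),"tin",plane(ct,123,213,.06))
o=monitor.get_obs();q=o["tool_rot"];print(R.from_quat([q[1],q[2],q[3],q[0]]).as_matrix())
```

```text
lamp [ 0.42413248 -0.35446283  0.083     ] [ 0.43341642 -0.35721875  0.083     ] (array([ 0.42570739, -0.35482618,  0.07604846]), np.float64(0.0032907152246684176))
small [ 0.42366015 -0.28414962  0.055     ]  purple [ 0.41767648 -0.4340276   0.06      ] pink [ 0.33851614 -0.31833418  0.083     ] teal [ 0.51856178 -0.38298296  0.083     ]
knob (array([ 0.52911167, -0.0763146 ,  0.09664224]), np.float64(0.0004089458397721137)) [ 0.52634456 -0.07576817  0.119     ] [ 0.52869767 -0.07558292  0.096     ]
spot [0.43521986 0.26776086 0.05      ] tin [0.57521912 0.34890137 0.06      ]
[[-9.02670761e-01  4.30331452e-01 -5.82539915e-04]
 [ 4.30331815e-01  9.02669346e-01 -1.60653676e-03]
 [-1.65502373e-04 -1.70085922e-03 -9.99998540e-01]]
```

```bash
echo '[[[0,0,0,0.14,1],[0,0,0,0.14,1],[0,0,0,0.14,1],[0,0,0,0.14,1],[0,0,0,0.14,1],[0,0,0,0.14,1],[0,0,0,0.14,1],[-0.045,0.015,0,0,1],[-0.045,0.015,0,0,1],[-0.045,0.015,0,0,1],[-0.045,0.015,0,0,1],[-0.045,0.015,0,0,1],[-0.045,0.015,0,0,1],[-0.045,0.015,0,0,1],[-0.045,0.015,0,0,1],[-0.045,0.015,0,0,1],[-0.045,0.015,0,0,1],[-0.045,0.015,0,0,1],[-0.045,0.015,0,0,1],[0,0,0,0,1]]]' > path.dat && python3 -m creep path.dat
python3 - <<'E'
from h import *
import pickle
c=cam("wrist"); im=eyes.read_camera("wrist"); cv2.imwrite("pics/w1.png",im); pickle.dump(c,open("w1.pkl","wb"))
E
```

```text
t: 2.1
eef_pos: [0.5492, 0.0932, 0.2316]
tool_rot: [0.002, 0.658, 0.753, -0.001]
contact_force: [0.0, -0.3, 0.2]
gripper_width: 1.0
grasp_force: 0.0
```

View pics/w1.png

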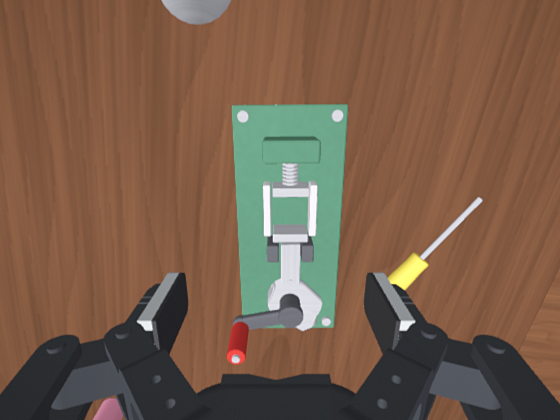

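The wrist view shows:
- plate corners near (233,105), (347,105) and (334,328)
- nest interior centred around (290,210), with the rails at x≈268 and 312
- pivot at (290,305)
- knob top at (236,358)

Run:
```python
from h import *
import pickle
c=pickle.load(open("w1.pkl","rb")); im=cv2.imread("pics/w1.png")
g=mask(im,(60,60,40),(95,255,255),(225,95,355,335))
def edge(rows,side):
    pts=[]
    for r in rows:
        x=np.where(g[r]>0)[0]; u=x[0]-.5 if side<0 else x[-1]+.5
        pts.append(plane(c,u,r,.012)[:2])
    return np.array(pts)
L=edge(range(115,300,5),-1); Rr=edge(range(115,300,5),1)
for P in (L,Rr):
    vx,vy,x0,y0=cv2.fitLine(P.astype(np.float32),cv2.DIST_HUBER,0,.01,.01).ravel(); s=np.sign(vy); print("yaw",np.arctan2(-vx*s,vy*s),x0,y0)
top=np.array([plane(c,u,np.where(g[:,u]>0)[0][0]-.5,.012)[:2] for u in range(240,340,5)])
bot=np.array([plane(c,u,np.where(g[:,u]>0)[0][-1]+.5,.012)[:2] for u in (250,255,260,265,310,314,330)])
yaw=.145
for y in (np.arctan2(-(L[0]-L[-1])[0],(L[0]-L[-1])[1]),):print("yawL",y)
ex=lambda y:np.array([np.cos(y),np.sin(y)]); ey=lambda y:np.array([-np.sin(y),np.cos(y)])
for y in (.14,.145,.15):
  print(y,"xL",(L@ex(y))[[0,-1]],"xR",(Rr@ex(y))[[0,-1]],"top",(top@ey(y))[[0,-1]],np.median(top@ey(y)),"bot",bot@ey(y))
  for n,(u,v),z in (("nest rails c",(290,209.5),.034),("pivot",(290,302),.09),("knobtop",(235.5,358.5),.119),("s1",(243,117),.013),("s2",(337,116),.013),("s3",(326,322),.013)):
    p=plane(c,u,v,z)[:2]; print("  ",n,p,p@ex(y),p@ey(y))
w=mask(im,(0,0,150),(180,40,255),(255,170,325,245))
for r in (195,205,215,225): print(r,np.where(w[r])[0][[0,-1]])
o=monitor.get_obs();q=o["tool_rot"];print(R.from_quat([q[1],q[2],q[3],q[0]]).as_matrix().round(4))
```

```text
yaw 0.14134069 0.5039009 0.07343418
yaw 0.14225942 0.6344938 0.06677287
yawL 0.14026778247033986
0.14 xL [0.50892303 0.50898552] xR [0.63775986 0.63783247] top [0.09744456 0.09789573] 0.09815938214015603 bot [-0.17754478 -0.17593389 -0.17432695 -0.17272392 -0.13470709 -0.20014482
 -0.19858851]
   nest rails c [0.57051349 0.06399039] 0.573861006500744 -0.016246925844922756
   pivot [ 0.58076657 -0.02116591] 0.5721307870125719 -0.10200079593825757
   knobtop [ 0.53071299 -0.07658844] 0.5148330974224657 -0.1498964441515491
   s1 [0.50468767 0.15731575] 0.52170213686423 0.08535088478814917
   s2 [0.60786384 0.17232754] 0.6259636159007322 0.08581827837877531
   s3 [ 0.64723584 -0.10074147] 0.6268455020400087 -0.19007311655989487
0.145 xL [0.50935422 0.50824998] xR [0.63818577 0.63709092] top [0.09484941 0.09477831] 0.09527557214403586 bot [-0.18014671 -0.1785708  -0.17699874 -0.17543051 -0.13771975 -0.20319493
 -0.20175126]
   nest rails c [0.57051349 0.06399039] 0.5737725989623597 -0.019116015835853806
   pivot [ 0.58076657 -0.02116591] 0.5716136335379561 -0.10486016294665094
   knobtop 
[... 375 characters left out ...]
57432 bot [-0.18274415 -0.18120324 -0.1796661  -0.17813271 -0.14072897 -0.20623995
 -0.20490896]
   nest rails c [0.57051349 0.06399039] 0.5736698471388851 -0.0219846279273846
   pivot [ 0.58076657 -0.02116591] 0.5710821897522734 -0.10771690845643216
   knobtop [ 0.53071299 -0.07658844] 0.513308416523208 -0.1550371945609356
   s1 [0.50468767 0.15731575] 0.5225295465975671 0.08012968286075162
   s2 [0.60786384 0.17232754] 0.6267904864615674 0.07955445566835424
   s3 [ 0.64723584 -0.10074147] 0.6249134605391868 -0.19633196352993582
195 [263 317]
205 [263 316]
215 [264 316]
225 [264 316]
[[-1.383e-01  9.904e-01  2.000e-04]
 [ 9.904e-01  1.383e-01 -1.500e-03]
 [-1.500e-03 -0.000e+00 -1.000e+00]]
```

```bash
echo '[[[-0.043,-0.0185,0,0,1],[-0.043,-0.0185,0,0,1],[-0.043,-0.0185,0,0,1],[-0.043,-0.0185,0,0,1],[-0.043,-0.0185,0,0,1],[-0.043,-0.0185,0,0,1],[-0.043,-0.0185,0,0,1],[-0.043,-0.0185,0,0,1],[-0.043,-0.0185,0,0,1],[-0.043,-0.0185,0,0,1],[0,0,0,0,1],[0,0,0,0,1]]]' > path.dat && python3 -m creep path.dat
python3 - <<'E'
from h import *
c=cam("wrist"); im=eyes.read_camera("wrist"); cv2.imwrite("pics/w2.png",im)
for P in ((.426,-.355,.083),(.426,-.355,0)): print(proj(c,np.array(P)))
m=mask(im,(18,80,100),(32,255,255)); print(blobs(m,40))
for ctr,s in blobs(m,40):
    print(plane(c,s[0]+s[2]/2-.5,s[1]+s[3]/2-.5,.083), s)
E
```

```text
t: 3.35
eef_pos: [0.4265, -0.3508, 0.2309]
tool_rot: [-0.0, 0.654, 0.756, 0.0]
contact_force: [0.8, -0.1, 0.0]
gripper_width: 1.004
grasp_force: 0.0
[274.22511927 199.70992047]
[274.50480033 180.12655297]
[((np.float64(283.3), np.float64(121.3)), (272, 110, 23, 24, 213)), ((np.float64(191.1), np.float64(147.8)), (172, 133, 35, 33, 272)), ((np.float64(274.9), np.float64(194.4)), (259, 180, 33, 33, 408)), ((np.float64(500.3), np.float64(224.3)), (435, 216, 125, 18, 156)), ((np.float64(361.3), np.float64(234.9)), (348, 223, 32, 31, 289)), ((np.float64(259.3), np.float64(255.8)), (250, 249, 19, 20, 103)), ((np.float64(480.2), np.float64(274.9)), (427, 248, 130, 88, 1786)), ((np.float64(321.1), np.float64(345.3)), (318, 339, 7, 14, 71)), ((np.float64(337.5), np.float64(345.9)), (334, 339, 8, 14, 71)), ((np.float64(329.6), np.float64(356.0)), (327, 349, 7, 14, 67)), ((np.float64(268.7), np.float64(368.8)), (264, 359, 9, 19, 87)), ((np.float64(279.8), np.float64(373.9)), (278, 369, 5, 11, 50))]
[ 0.42337962 -0.28136978  0.083     ] (272, 110, 23, 24, 213)
[ 0.34125126 -0.317949    0.083     ] (172, 133, 35, 33, 272)
[ 0.42620975 -0.35117635  0.083     ] (259, 180, 33, 33, 408)
[ 0.6501791  -0.34863573  0.083     ] (435, 216, 125, 18, 156)
[ 0.52148194 -0.38216122  0.083     ] (348, 223, 32, 31, 289)
[ 0.41940501 -0.42041859  0.083     ] (250, 249, 19, 20, 103)
[ 0.67313153 -0.42380122  0.083     ] (427, 248, 130, 88, 1786)
[ 0.50452124 -0.52138215  0.083     ] (318, 339, 7, 14, 71)
[ 0.52339836 -0.51864418  0.083     ] (334, 339, 8, 14, 71)
[ 0.51771464 -0.53414125  0.083     ] (327, 349, 7, 14, 67)
[ 0.44839433 -0.56308387  0.083     ] (264, 359, 9, 19, 87)
[ 0.46389445 -0.57012641  0.083     ] (278, 369, 5, 11, 50)
```

View pics/w2.png

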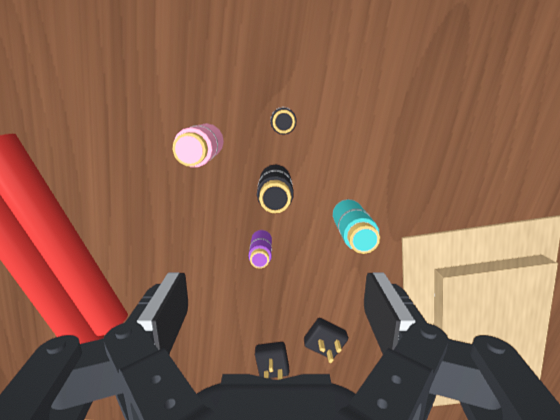

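The larger black holder's ring is at (275,196), centred between the fingers, and the neighbours are clear of the finger paths. I'll descend straight down.

```bash
echo '[[[-0.001,0,0.03,0,1],[0,0,0.03,0,1],[0,0,0.03,0,1],[0,0,0.03,0,1],[0,0,0.03,0,1],[0,0,0.02,0,1],[0,0,0.015,0,1],[0,0,0.01,0,1],[0,0,0.006,0,1],[0,0,0,0,1],[0,0,0,0,0.45],[0,0,0,0,0.3],[0,0,0,0,0.3],[0,0,0,0,0.3],[0,0,0,0,0.3],[0,0,0,0,0.3],[0,0,0,0,0.3]]]' > path.dat && python3 -m creep path.dat 30
```

```text
t: 5.1
eef_pos: [0.4269, -0.3524, 0.0309]
tool_rot: [0.0, 0.654, 0.757, 0.0]
contact_force: [-1.5, 0.2, 6.5]
gripper_width: 0.442
grasp_force: 30.5
```

```bash
echo '[[[0,0,-0.01,0,0.3],[0,0,-0.02,0,0.3],[0,0,-0.04,0,0.3],[0,0,-0.04,0,0.3],[0,0,-0.04,0,0.3],[0,0,-0.02,0.004,0.3],[0.0387,0.0202,0,0,0.3],[0.0387,0.0202,0,0,0.3],[0.0387,0.0202,0,0,0.3],[0.0387,0.0202,0,0,0.3],[0.0387,0.0202,0,0,0.3],[0.0387,0.0202,0,0,0.3],[0.0387,0.0202,0,0,0.3],[0.0387,0.0202,0,0,0.3],[0.0387,0.0202,0,0,0.3],[0.0387,0.0202,0,0,0.3],[0,0,0,0,0.3],[0,0,0,0,0.3]]]' > path.dat && python3 -m creep path.dat
python3 - <<'E'
from h import *
import pickle
c=cam("wrist"); im=eyes.read_camera("wrist"); cv2.imwrite("pics/w3.png",im); pickle.dump(c,open("w3.pkl","wb"))
t=eyes.read_camera("top"); cv2.imwrite("pics/top3.png",t)
print(monitor.get_obs()["eef_pos"])
E
```

```text
t: 6.9
eef_pos: [0.5715, 0.0609, 0.2001]
tool_rot: [-0.0, 0.654, 0.756, -0.001]
contact_force: [0.2, 0.5, -2.2]
gripper_width: 0.435
grasp_force: 30.8
[0.57135531 0.05821324 0.20030685]
```

View pics/w3.png

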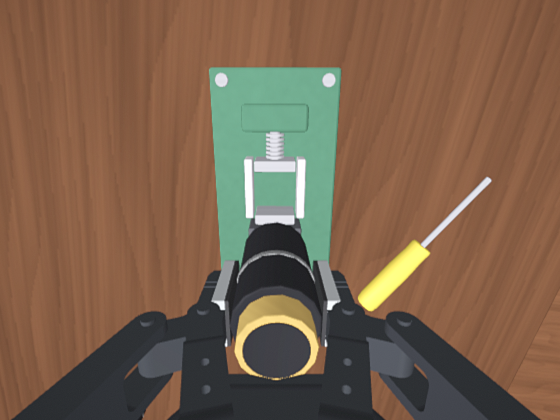

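The wrist view shows:
- the lampholder held upright, ring centred at about (277,349)
- rails at x≈249 and 301 (rows 158–218)
- anvil edge at about row 171, jaw top at about row 208

Run:
```python
from h import *
import pickle
c=pickle.load(open("w3.pkl","rb")); im=cv2.imread("pics/w3.png")
o=monitor.get_obs(); p0=o["eef_pos"]; print(p0)
c=cam("wrist") 
q=o["tool_rot"]; M=R.from_quat([q[1],q[2],q[3],q[0]]).as_matrix()
m=mask(im,(15,80,60),(32,255,255),(225,280,330,390)); 
b=blobs(m,50); print(b)
# inner dark disc ellipse
h=cv2.findContours(m,cv2.RETR_CCOMP,cv2.CHAIN_APPROX_NONE); 
for k,hh in zip(h[0],h[1][0]):
    if len(k)>40:
        e=cv2.fitEllipse(k); w=plane(c,*e[0],p0[2]+.052); print(hh[3],e,w,M.T@(w-p0))
y=.142; ex=np.array([np.cos(y),np.sin(y)]); ey=np.array([-np.sin(y),np.cos(y)])
g=cv2.cvtColor(im,cv2.COLOR_BGR2GRAY)
print(g[190,238:312].tolist()); print(g[150:225,265].tolist())
gm=mask(im,(60,60,40),(95,255,255),(200,60,350,265))
for n,pts in (("L",[(np.where(gm[r])[0][0]-.5,r) for r in range(80,230,10)]),("R",[(np.where(gm[r])[0][-1]+.5,r) for r in range(80,230,10)]),("T",[(u,np.where(gm[:,u])[0][0]-.5) for u in range(220,332,10)])):
    P=np.array([plane(c,u,v,.012)[:2] for u,v in pts]); print(n,np.median(P@(ey if n=="T" else ex)), (P@(ey if n=="T" else ex))[[0,-1]])
t=cv2.imread("pics/top3.png"); print(blobs(mask(t,(18,80,100),(32,255,255),(200,160,300,260)),10))
```

```text
[0.57135531 0.05821324 0.20030685]
[((np.float64(275.8), np.float64(325.3)), (234, 294, 85, 84, 2905))]
-1 ((275.9725646972656, 339.8039855957031), (78.8541488647461, 86.56244659423828), 178.51600646972656) [0.57120952 0.06222342 0.25230685] [ 0.00395398  0.00037766 -0.05200314]
[153, 152, 152, 150, 149, 145, 160, 242, 253, 254, 254, 254, 254, 253, 217, 159, 149, 152, 152, 152, 152, 151, 149, 150, 151, 150, 151, 151, 151, 151, 151, 151, 151, 151, 151, 151, 151, 150, 151, 151, 152, 152, 151, 152, 151, 150, 150, 150, 150, 151, 151, 151, 152, 152, 152, 151, 150, 164, 208, 254, 253, 254, 254, 254, 254, 255, 214, 158, 148, 152, 152, 152, 152, 152]
[150, 155, 160, 156, 150, 155, 158, 150, 146, 146, 150, 199, 231, 232, 231, 231, 231, 229, 230, 231, 233, 214, 162, 149, 151, 152, 151, 151, 152, 152, 152, 151, 152, 152, 151, 150, 151, 151, 151, 151, 151, 150, 150, 150, 151, 150, 150, 149, 151, 150, 151, 151, 151, 152, 153, 150, 148, 147, 148, 151, 151, 150, 150, 149, 155, 202, 233, 232, 231, 231, 230, 232, 225, 180, 64]
L 0.5091682355110378 [0.50948432 0.50924384]
R 0.6371903527604981 [0.6379805 0.637379 ]
T 0.09399734056261522 [0.09411884 0.09387585]
[((np.float64(271.7), np.float64(166.5)), (252, 160, 35, 17, 284)), ((np.float64(266.4), np.float64(213.5)), (266, 211, 2, 6, 10))]
```

```bash
python3 - <<'E'
from h import *
im=cv2.imread("pics/w3.png"); c=cam("wrist"); o=monitor.get_obs(); p0=o["eef_pos"]; q=o["tool_rot"]; M=R.from_quat([q[1],q[2],q[3],q[0]]).as_matrix()
g=cv2.cvtColor(im,cv2.COLOR_BGR2GRAY)
m=mask(im,(0,0,0),(180,255,70),(238,312,316,376)); 
k=max(cv2.findContours(m,0,1)[0],key=cv2.contourArea); print(cv2.boundingRect(k)); e=cv2.fitEllipse(k)
T=lambda u,v,z:(M.T@(plane(c,u,v,z)-p0)).round(4)
print("disc",e,T(*e[0],p0[2]+.052))
print("anvil",T(275,171.3,.046),"jaw",T(275,214.7,.046),"rails",T(252.6,190,.034),T(295.3,190,.034), "plate top corners",T(210,67.5,.012),T(340,67.5,.012))
cv2.imwrite("pics/m.png",m)
rd=[monitor.get_obs()["eef_pos"] for _ in range(3)]; print(rd)
E
echo '[[[0,0,0,0,0.3]]]' > path.dat && python3 -m creep path.dat; echo '[[[0,0,0,0,0.3]]]' > path.dat && python3 -m creep path.dat; echo '[[[0,0,0,0,0.3]]]' > path.dat && python3 -m creep path.dat; echo '[[[0,0,0,0,0.3]]]' > path.dat && python3 -m creep path.dat
```

```text
(243, 324, 42, 51)
disc ((284.0498046875, 351.1446838378906), (56.246437072753906, 75.77713012695312), 95.12760925292969) [-0.0011  0.0033 -0.052 ]
anvil [ 0.0225 -0.0002  0.1543] jaw [-0.022  -0.0003  0.1543] rails [ 0.0006 -0.0232  0.1663] [0.0006 0.0205 0.1663] plate top corners [ 0.1174 -0.0631  0.1883] [0.1173 0.0629 0.1882]
[array([0.57135531, 0.05821324, 0.20030685]), array([0.57135531, 0.05821324, 0.20030685]), array([0.57135531, 0.05821324, 0.20030685])]
t: 7.1
eef_pos: [0.5715, 0.0579, 0.2004]
tool_rot: [0.0, 0.656, 0.755, -0.0]
contact_force: [-0.2, 0.4, -2.3]
gripper_width: 0.436
grasp_force: 30.8
t: 7.2
eef_pos: [0.5717, 0.0583, 0.2004]
tool_rot: [0.0, 0.656, 0.755, -0.0]
contact_force: [0.3, 0.6, -3.2]
gripper_width: 0.434
grasp_force: 30.8
t: 7.3
eef_pos: [0.5718, 0.0588, 0.2004]
tool_rot: [-0.0, 0.656, 0.755, 0.0]
contact_force: [-0.3, -1.3, -2.3]
gripper_width: 0.433
grasp_force: 30.8
t: 7.4
eef_pos: [0.5719, 0.0592, 0.2004]
tool_rot: [-0.0, 0.655, 0.755, 0.0]
contact_force: [-0.3, -0.4, -2.6]
gripper_width: 0.433
grasp_force: 30.8
```

```bash
echo '[[[0.0007,-0.0015,0.02,0,0.3],[0,0,0.03,0,0.3],[0,0,0.03,0,0.3],[0,0,0.02,0,0.3],[0,0,0.008,0,0.3],[0,0,0,0,0.3],[0,0,0,0,0.3],[0,0,0,0,0.3],[0,0,0,0,0.3]]]' > path.dat && python3 -m creep path.dat
python3 - <<'E'
from h import *
print(monitor.get_obs()["eef_pos"])
im=eyes.read_camera("wrist"); cv2.imwrite("pics/w4.png",im)
cv2.imwrite("pics/c4.png",cv2.resize(im[150:400,180:370],None,fx=2.4,fy=2.4,interpolation=2))
E
```

```text
t: 8.3
eef_pos: [0.5711, 0.0603, 0.0934]
tool_rot: [0.0, 0.655, 0.755, 0.001]
contact_force: [-0.1, -0.1, -3.2]
gripper_width: 0.433
grasp_force: 30.8
[0.57109959 0.06027176 0.09338292]
```

View pics/c4.png

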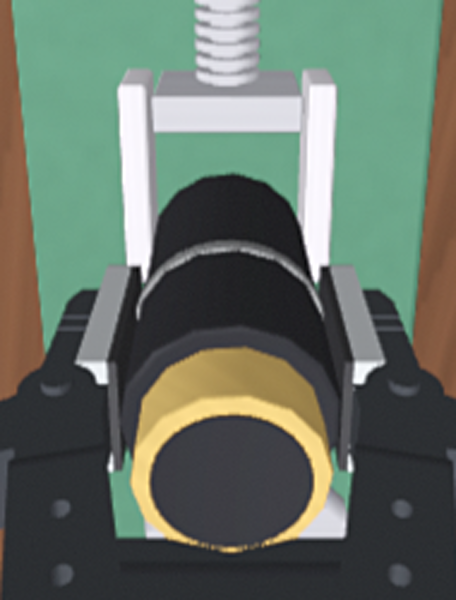

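The holder sits centred between the rails. Crop pixels: rail inner edges at x≈152 and 303, anvil front edge at row 131, foot's near edge at (229,175), ring disc from 150 to 312 in x.

Run:
```python
from h import *
c=cam("wrist"); o=monitor.get_obs(); p0=o["eef_pos"]; q=o["tool_rot"]; M=R.from_quat([q[1],q[2],q[3],q[0]]).as_matrix()
T=lambda u,v,z:(M.T@(plane(c,180+u/2.4,150+v/2.4,z)-p0)).round(4)
print("anvil face(want .022)",T(228,131,.046),"rails",T(152,110,.034),T(303,110,.034))
print("foot edge (-.019 => lamp x)",T(229,174,p0[2]-.0309),"disc",T(231,480,p0[2]+.052))
```

```text
anvil face(want .022) [ 0.023  -0.0001  0.0472] rails [ 0.0254 -0.0214  0.0591] [0.0253 0.021  0.0592]
foot edge (-.019 => lamp x) [0.017  0.0002 0.0309] disc [-0.0006  0.0005 -0.052 ]
```

```bash
echo '[[[0.002,-0.0004,0,0,0.3],[0,0,0.01,0,0.3],[0,0,0.01,0,0.3],[0,0,0.01,0,0.3],[0,0,0,0,0.3]]]' > path.dat && python3 -m creep path.dat; echo '[[[0,0,0.01,0,0.3],[0,0,0.005,0,0.3],[0,0,0.003,0,0.3],[0,0,0,0,0.3],[0,0,0,0,0.3]]]' > path.dat && python3 -m creep path.dat
```

```text
t: 8.85
eef_pos: [0.5682, 0.0618, 0.0602]
tool_rot: [-0.001, 0.655, 0.755, -0.001]
contact_force: [-0.2, -0.1, -3.0]
gripper_width: 0.436
grasp_force: 30.8
t: 9.35
eef_pos: [0.5698, 0.062, 0.0444]
tool_rot: [0.0, 0.655, 0.755, 0.0]
contact_force: [0.0, 0.5, -1.9]
gripper_width: 0.441
grasp_force: 30.8
```

```bash
echo '[[[0,0,0.0015,0,0.3],[0,0,0,0,0.3],[0,0,0,0,0.3]]]' > path.dat && python3 -m creep path.dat
```

```text
t: 9.65
eef_pos: [0.5698, 0.0621, 0.043]
tool_rot: [0.0, 0.655, 0.755, 0.0]
contact_force: [-0.4, -0.0, -1.2]
gripper_width: 0.435
grasp_force: 30.8
```

```bash
echo '[[[0,0,0,0,0.5],[0,0,0,0,0.6],[0,0,0,0,0.75],[0,0,0,0,0.75],[0,0,0,0,0.75],[0,0,-0.02,0,0.75],[0,0,-0.03,0,0.75],[0,0,-0.04,0,0.75],[0,0,-0.04,0,0.75],[0,0,-0.03,0,0.75],[0,0,0,0,0.75],[0,0,0,0,0.75],[0,0,0,0,0.75]]]' > path.dat && python3 -m creep path.dat
python3 - <<'E'
from h import *
print(monitor.get_obs()["eef_pos"])
im=eyes.read_camera("wrist"); cv2.imwrite("pics/w5.png",im)
c=cam("wrist"); o=monitor.get_obs(); p0=o["eef_pos"]
m=mask(im,(18,80,100),(32,255,255),(200,150,350,400)); 
for ct,s in blobs(m,50): print(s,plane(c,s[0]+s[2]/2-.5,s[1]+s[3]/2-.5,.095))
r=mask(im,(0,150,80),(8,255,255)); print("red",blobs(r,60))
E
```

```text
t: 10.95
eef_pos: [0.5687, 0.0621, 0.2016]
tool_rot: [-0.001, 0.655, 0.756, -0.001]
contact_force: [0.4, 0.1, 0.1]
gripper_width: 0.748
grasp_force: 0.0
[0.56874778 0.06208088 0.20157302]
(258, 189, 37, 38, 499) [0.56884588 0.06352321 0.095     ]
red [((np.float64(216.6), np.float64(336.8)), (202, 315, 28, 48, 843))]
```

View pics/w5.png

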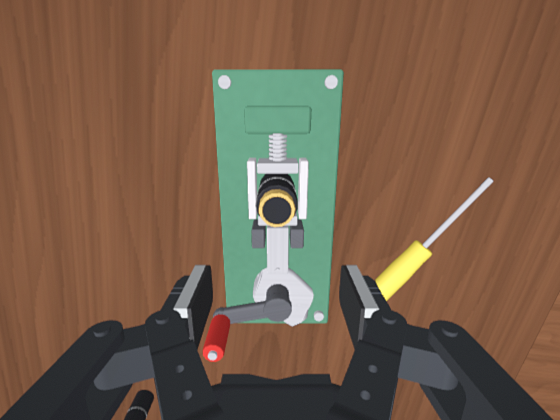

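The lampholder stands in the nest (ring at 276,208) between jaw and anvil. The crank pivot is at (278,302) and the knob top at (212,353). Next I'll work out the move to the knob.

Run:
```python
from h import *
im=cv2.imread("pics/w5.png"); c=cam("wrist"); o=monitor.get_obs(); p0=o["eef_pos"]; q=o["tool_rot"]; M=R.from_quat([q[1],q[2],q[3],q[0]]).as_matrix()
m=mask(im,(0,0,0),(180,255,255),(200,340,230,362))
r=mask(im,(0,150,20),(10,255,255),(195,300,240,370)); k=cv2.findContours(r,0,1)[0][0]; print(cv2.boundingRect(k))
for u,v in ((212.5,353),):
    k=plane(c,u,v,.119); print("knob",k)
P=plane(c,278,300,.09); print("pivot?",P)
pv=np.array([.5871,-.0557]); d=k[:2]-pv; print(np.hypot(*d),np.arctan2(*d[::-1]))
K=np.array([.5297,-.0764,.080]); print("delta tool",M.T@(K-p0))
print("yaw",np.arctan2(M[1,1],M[0,1]))
```

```text
(202, 315, 28, 48)
knob [ 0.53046563 -0.07404346  0.119     ]
pivot? [ 0.58412238 -0.02994569  0.09      ]
0.05953095318716873 -2.8283626023661386
delta tool [-0.1314497  -0.05785442  0.12153507]
yaw 0.14210004678049232
```

```bash
echo '[[[-0.0327,-0.0144,0,0,0.55],[-0.0327,-0.0144,0,0,0.55],[-0.0327,-0.0144,0,0,0.55],[-0.0327,-0.0144,0,0,0.55],[0,0,0,0,0.55],[0,0,0.03,0,0.55],[0,0,0.02,0,0.55],[0,0,0,0,0.55],[0,0,0,0,0.55]]]' > path.dat && python3 -m creep path.dat 20
python3 - <<'E'
from h import *
p0=monitor.get_obs()["eef_pos"];print(p0)
im=eyes.read_camera("wrist"); cv2.imwrite("pics/w6.png",im)
c=cam("wrist")
print("red",blobs(mask(im,(0,150,20),(10,255,255),(150,200,400,420)),60))
E
```

```text
t: 11.9
eef_pos: [0.5308, -0.0754, 0.1523]
tool_rot: [-0.001, 0.655, 0.756, -0.001]
contact_force: [-0.6, -0.5, -1.6]
gripper_width: 0.551
grasp_force: 0.0
[ 0.53083126 -0.07543156  0.15231117]
red [((np.float64(274.9), np.float64(233.2)), (260, 210, 31, 50, 1106))]
```

View pics/w6.png

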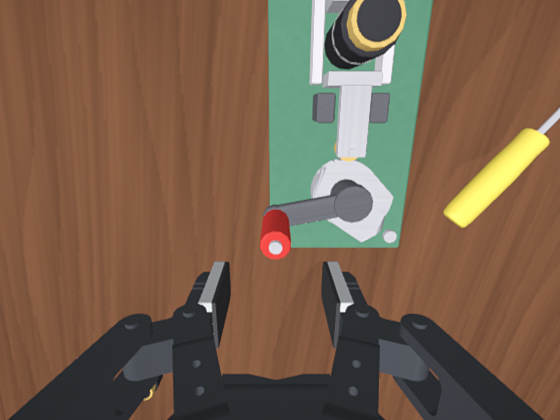

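The knob's pin is at (275.5,248), midway between the fingers in x. The hub is at (353,203).

Run:
```python
from h import *
c=cam("wrist"); o=monitor.get_obs(); p0=o["eef_pos"]; q=o["tool_rot"]; M=R.from_quat([q[1],q[2],q[3],q[0]]).as_matrix()
k=plane(c,275.5,246,.119); print("knob",k,"tool",M.T@(k-p0))
for z in (.07,.08,.09): print(z,plane(c,353,204,z))
```

```text
knob [ 0.5317076  -0.07538546  0.119     ] tool [0.00010664 0.00023057 0.03408529]
0.07 [ 0.58833762 -0.05533323  0.07      ]
0.08 [ 0.5853026  -0.05255239  0.08      ]
0.09 [ 0.58226759 -0.04977154  0.09      ]
```

```bash
echo '[[[0,0,0.03,0,0.55],[0,0,0.025,0,0.55],[0,0,0.015,0,0.55],[0,0,0,0,0.55],[0,0,0,0,0.35],[0,0,0,0,0.25],[0,0,0,0,0.18],[0,0,0,0,0.18],[0,0,0,0,0.18],[0,0,0,0,0.18]]]' > path.dat && python3 -m creep path.dat 20
```

```text
t: 12.95
eef_pos: [0.5308, -0.0761, 0.0841]
tool_rot: [-0.0, 0.655, 0.755, 0.0]
contact_force: [-4.6, -1.4, 5.5]
gripper_width: 0.22
grasp_force: 20.7
```

```bash
cat > rows.py <<'E'
import numpy as np,sys
a,b,s=map(float,sys.argv[1:4])
t=np.arange(a,b+1e-9,s); f=60*np.c_[np.sin(t),np.cos(t)]
for x,d in zip(t,np.diff(f,axis=0)): print("%.3f dx %.2f dy %.2f mm"%(x,*d))
E
python3 rows.py 3.342 5.75 0.1
cat > st.py <<'E'
from h import *
o=monitor.get_obs(); d=o["eef_pos"][:2]-np.array([.5873,-.0556]); a=np.arctan2(d[1],d[0])%(2*np.pi); F=o["contact_force"]
print("th_fix %.3f r %.4f Ftan %.1f Frad %.1f Fz %.1f"%(a-.142,np.hypot(*d),F[0]*-np.sin(a)+F[1]*np.cos(a),F[0]*np.cos(a)+F[1]*np.sin(a),F[2]),"z %.4f w %.3f g %.1f t %.2f"%(o["eef_pos"][2],o["gripper_width"],o["grasp_force"],o["t"]))
E
python3 st.py
```

```text
3.342 dx -5.81 dy 1.49 mm
3.442 dx -5.63 dy 2.06 mm
3.542 dx -5.40 dy 2.61 mm
3.642 dx -5.11 dy 3.14 mm
3.742 dx -4.77 dy 3.63 mm
3.842 dx -4.39 dy 4.09 mm
3.942 dx -3.96 dy 4.51 mm
4.042 dx -3.49 dy 4.88 mm
4.142 dx -2.98 dy 5.20 mm
4.242 dx -2.45 dy 5.48 mm
4.342 dx -1.89 dy 5.69 mm
4.442 dx -1.31 dy 5.85 mm
4.542 dx -0.72 dy 5.95 mm
4.642 dx -0.12 dy 6.00 mm
4.742 dx 0.48 dy 5.98 mm
4.842 dx 1.07 dy 5.90 mm
4.942 dx 1.66 dy 5.76 mm
5.042 dx 2.22 dy 5.57 mm
5.142 dx 2.77 dy 5.32 mm
5.242 dx 3.28 dy 5.02 mm
5.342 dx 3.77 dy 4.66 mm
5.442 dx 4.22 dy 4.27 mm
5.542 dx 4.62 dy 3.82 mm
5.642 dx 4.98 dy 3.34 mm
th_fix 3.347 r 0.0601 Ftan -0.2 Frad 4.8 Fz 5.5 z 0.0841 w 0.220 g 20.7 t 12.95
```

Start with 0.3 rad, each 0.1 rad spread over two rows.

```bash
echo '[[[-0.0029,0.0007,0,0,0.18],[-0.0029,0.0008,0,0,0.18],[0,0,0,0,0.18]]]' > path.dat && python3 -m creep path.dat >/dev/null; python3 st.py; echo '[[[-0.0028,0.001,0,0,0.18],[-0.0028,0.001,0,0,0.18],[0,0,0,0,0.18]]]' > path.dat && python3 -m creep path.dat >/dev/null; python3 st.py; echo '[[[-0.0027,0.0013,0,0,0.18],[-0.0027,0.0013,0,0,0.18],[0,0,0,0,0.18]]]' > path.dat && python3 -m creep path.dat >/dev/null; python3 st.py
```

```text
th_fix 3.455 r 0.0601 Ftan -0.5 Frad 4.0 Fz 7.4 z 0.0840 w 0.225 g 20.9 t 13.25
th_fix 3.558 r 0.0602 Ftan 0.2 Frad 4.5 Fz 7.8 z 0.0840 w 0.230 g 20.8 t 13.55
th_fix 3.661 r 0.0602 Ftan 0.3 Frad 3.4 Fz 5.4 z 0.0841 w 0.226 g 20.7 t 13.85
```

```bash
echo '[[[-0.0025,0.0016,0,0,0.18],[-0.0026,0.0016,0,0,0.18],[0,0,0,0,0.18]]]' > path.dat && python3 -m creep path.dat >/dev/null; python3 st.py; echo '[[[-0.0024,0.0018,0,0,0.18],[-0.0024,0.0018,0,0,0.18],[0,0,0,0,0.18]]]' > path.dat && python3 -m creep path.dat >/dev/null; python3 st.py; echo '[[[-0.0022,0.002,0,0,0.18],[-0.0022,0.0021,0,0,0.18],[0,0,0,0,0.18]]]' > path.dat && python3 -m creep path.dat >/dev/null; python3 st.py; echo '[[[-0.002,0.0022,0,0,0.18],[-0.002,0.0023,0,0,0.18],[0,0,0,0,0.18]]]' > path.dat && python3 -m creep path.dat >/dev/null; python3 st.py
```

```text
th_fix 3.763 r 0.0603 Ftan 0.2 Frad 5.0 Fz 7.1 z 0.0840 w 0.224 g 20.8 t 14.15
th_fix 3.865 r 0.0603 Ftan 0.3 Frad 4.2 Fz 6.5 z 0.0841 w 0.225 g 20.7 t 14.45
th_fix 3.967 r 0.0603 Ftan -0.1 Frad 3.3 Fz 6.2 z 0.0841 w 0.229 g 20.8 t 14.75
th_fix 4.068 r 0.0604 Ftan 0.5 Frad 2.2 Fz 6.1 z 0.0840 w 0.225 g 20.7 t 15.05
```

```bash
echo '[[[-0.0018,0.0024,0,0,0.18],[-0.0017,0.0024,0,0,0.18],[0,0,0,0,0.18]]]' > path.dat && python3 -m creep path.dat >/dev/null; python3 st.py; echo '[[[-0.0015,0.0026,0,0,0.18],[-0.0015,0.0026,0,0,0.18],[0,0,0,0,0.18]]]' > path.dat && python3 -m creep path.dat >/dev/null; python3 st.py; echo '[[[-0.0012,0.0027,0,0,0.18],[-0.0012,0.0028,0,0,0.18],[0,0,0,0,0.18]]]' > path.dat && python3 -m creep path.dat >/dev/null; python3 st.py; echo '[[[-0.001,0.0028,0,0,0.18],[-0.0009,0.0029,0,0,0.18],[0,0,0,0,0.18]]]' > path.dat && python3 -m creep path.dat >/dev/null; python3 st.py;  echo '[[[-0.0007,0.0029,0,0,0.18],[-0.0006,0.0029,0,0,0.18],[0,0,0,0,0.18]]]' > path.dat && python3 -m creep path.dat >/dev/null; python3 st.py
```

```text
th_fix 4.168 r 0.0604 Ftan 0.7 Frad 3.1 Fz 6.3 z 0.0841 w 0.222 g 20.7 t 15.35
th_fix 4.268 r 0.0604 Ftan -0.1 Frad 2.7 Fz 5.4 z 0.0841 w 0.228 g 20.7 t 15.65
th_fix 4.368 r 0.0604 Ftan -0.3 Frad 2.6 Fz 5.8 z 0.0841 w 0.224 g 20.7 t 15.95
th_fix 4.467 r 0.0605 Ftan -0.9 Frad 3.0 Fz 5.3 z 0.0841 w 0.223 g 20.7 t 16.25
th_fix 4.564 r 0.0604 Ftan -0.6 Frad 2.2 Fz 5.2 z 0.0841 w 0.228 g 20.7 t 16.55
```

```bash
echo '[[[-0.0004,0.003,0,0,0.18],[-0.0003,0.003,0,0,0.18],[0,0,0,0,0.18]]]' > path.dat && python3 -m creep path.dat >/dev/null; python3 st.py; echo '[[[-0.0001,0.003,0,0,0.18],[0,0.003,0,0,0.18],[0,0,0,0,0.18]]]' > path.dat && python3 -m creep path.dat >/dev/null; python3 st.py; echo '[[[0.0002,0.003,0,0,0.18],[0.0003,0.003,0,0,0.18],[0,0,0,0,0.18]]]' > path.dat && python3 -m creep path.dat >/dev/null; python3 st.py; echo '[[[0.0005,0.003,0,0,0.18],[0.0006,0.0029,0,0,0.18],[0,0,0,0,0.18]]]' > path.dat && python3 -m creep path.dat >/dev/null; python3 st.py
```

```text
th_fix 4.659 r 0.0605 Ftan -2.5 Frad 0.8 Fz 6.7 z 0.0841 w 0.229 g 20.8 t 16.85
th_fix 4.740 r 0.0604 Ftan -5.1 Frad -0.0 Fz 9.0 z 0.0840 w 0.228 g 21.1 t 17.15
th_fix 4.816 r 0.0605 Ftan -9.2 Frad -1.0 Fz 13.8 z 0.0840 w 0.228 g 21.5 t 17.45
th_fix 4.932 r 0.0605 Ftan -6.1 Frad -0.6 Fz 10.1 z 0.0840 w 0.226 g 21.1 t 17.75
```

```bash
echo '[[[0.0008,0.0029,0,0,0.18],[0,0,0,0,0.18]]]' > path.dat && python3 -m creep path.dat >/dev/null; python3 st.py; echo '[[[0.0009,0.0029,0,0,0.18],[0,0,0,0,0.18]]]' > path.dat && python3 -m creep path.dat >/dev/null; python3 st.py;  echo '[[[0.001,0.0028,0,0,0.18],[0,0,0,0,0.18]]]' > path.dat && python3 -m creep path.dat >/dev/null; python3 st.py
```

```text
th_fix 5.000 r 0.0605 Ftan -3.5 Frad 0.2 Fz 6.6 z 0.0841 w 0.229 g 20.9 t 17.95
th_fix 5.062 r 0.0604 Ftan -1.4 Frad 0.2 Fz 5.2 z 0.0841 w 0.228 g 20.7 t 18.15
th_fix 5.124 r 0.0604 Ftan 0.1 Frad -0.0 Fz 4.4 z 0.0841 w 0.227 g 20.7 t 18.35
```

```bash
echo '[[[0.0012,0.0028,0,0,0.18],[0,0,0,0,0.18]]]' > path.dat && python3 -m creep path.dat >/dev/null; python3 st.py; echo '[[[0.0013,0.0027,0,0,0.18],[0,0,0,0,0.18],[0,0,0,0,0.18]]]' > path.dat && python3 -m creep path.dat >/dev/null; python3 st.py
```

```text
th_fix 5.164 r 0.0604 Ftan -1.0 Frad -0.7 Fz 7.1 z 0.0841 w 0.224 g 20.9 t 18.55
th_fix 5.221 r 0.0604 Ftan 0.3 Frad -1.6 Fz 7.0 z 0.0840 w 0.230 g 20.9 t 18.85
```

```bash
echo '[[[0,0,0,0,0.18],[0,0,0,0,0.3],[0,0,0,0,0.4],[0,0,0,0,0.5],[0,0,0,0,0.5],[0,0,0,0,0.5],[0,0,-0.02,0,0.5],[0,0,-0.03,0,0.5],[0,0,-0.04,0,0.5],[0,0,-0.03,0,0.5],[0,0,0,0,0.5],[0,0,0,0,0.5],[0,0,0,0,0.5]]]' > path.dat && python3 -m creep path.dat
python3 - <<'E'
from h import *
im=eyes.read_camera("wrist"); cv2.imwrite("pics/w7.png",im)
c=cam("wrist")
print("red",blobs(mask(im,(0,150,20),(10,255,255),(150,100,450,420)),60))
E
```

```text
t: 20.15
eef_pos: [0.6218, -0.1038, 0.2016]
tool_rot: [-0.001, 0.655, 0.756, -0.001]
contact_force: [-0.1, -0.5, -0.5]
gripper_width: 0.501
grasp_force: 0.0
red [((np.float64(278.2), np.float64(209.6)), (266, 192, 26, 38, 683))]
```

View pics/w7.png

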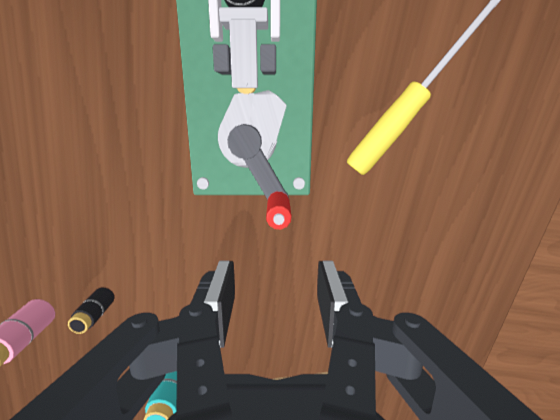

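The knob (279,218) stayed where I left it, and the cam's flat faces the follower at (246,91). A numeric check of the knob angle and the lampholder position comes before hand-in.

```bash
echo '[[[0,0,0,0,0.5],[0,0,0,0,0.5],[0,0,0,0,0.5]]]' > path.dat && python3 -m creep path.dat >/dev/null
python3 - <<'E'
from h import *
c=cam("wrist"); im=eyes.read_camera("wrist")
b=blobs(mask(im,(0,150,20),(10,255,255),(150,100,450,420)),60); print(b)
k=plane(c,278.5,218,.119)[:2]; d=k-np.array([.5873,-.0556]); print("knob ang",np.arctan2(d[1],d[0])%(2*np.pi)-.142,np.hypot(*d))
s=eyes.read_camera("scene"); cv2.imwrite("pics/s8.png",cv2.resize(s[130:280,220:400],None,fx=4,fy=4,interpolation=2)); print(monitor.get_obs()["t"])
E
```

```text
[((np.float64(277.4), np.float64(208.8)), (265, 191, 26, 38, 682))]
knob ang 5.237267549021331 0.06062383919158178
20.6
```

View pics/s8.png

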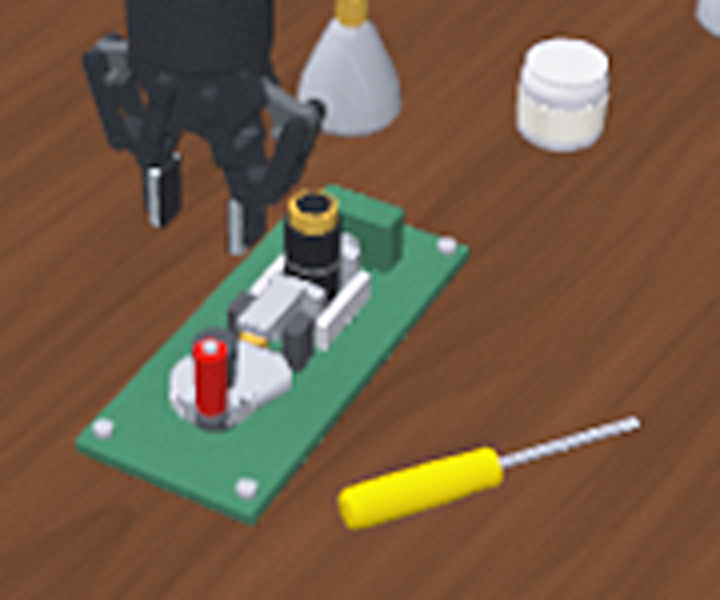

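The lampholder stands upright and clamped at (313,235). The crank is at rest with the knob at (211,375), the robot is clear, and the bystanders haven't been touched.

```bash
python3 -c "
from station import bot
print(bot.hand_in())"
```

```text
the job is handed in; nothing more can be done
None
```

I handed the job in at about 20.6 s; no verdict came back. In the last images the lampholder stood upright in the nest, the crank held its angle after release (by the load profile about 0.15 rad into the dwell), the gripper was clear, and I touched none of the bystanders.

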